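Back off and relock a ratchet clamp on the ship modeller's desk

TASK

I need room to get the wooden bow block out of the ratchet clamp: flip the clamp's pawl out of the toothed bar, slide the jaw back until it meets the stop, then flip the pawl in again and ease the jaw until the pawl drops fully into the nearest notch. Tug the jaw's handle post back firmly, with some 10 N for half a second, to prove that it is locked open close to the stop. Work gently, without knocking or forcing the clamp, don't shift the bow block, leave the other things alone, and let go of the clamp at the end.

Things in the scene. Friction and masses are not known exactly. Their poses are not given: they have to be found in the camera images.
- clamp: Ratchet clamp fixed to the desk: grey base plate 125 (x) x 335 (y) x 12 mm, origin on its underside, z up. The jaw slides along its y; +y opens (backward). The pawl is on the -x (front) side of the toothed bar. Fixed jaw at the -y end, face at y = -155 mm, top 62 mm above the desk.
- jaw: Sliding jaw: aluminium block 60 (x) x 30 (y) mm, top 62 mm above the desk, with an upright steel handle post on top (14 mm diameter, 62 to 105 mm above the desk; push it from either side, or straddle it) and a steel bar behind (+y): 9 saw teeth on its -x side, 14 mm pitch, 6 mm deep. Origin on the post's axis at desk height; axes as the clamp.
- jaw_slide (a joint): Jaw slide in m, 0 = closed, grows as it opens (+y); the stop ends it at about 0.078 to 0.092. 3 N of friction, stays where left. With the pawl in, it clicks towards closing over the teeth (about 5 N; the pawl lifts 0.13 rad at each), but opens only until a tooth's steep face meets the pawl (under 14 mm).
- pawl_pin (a point): Top of the upright steel thumb pin (12 mm diameter, free from 28 to 72 mm above the desk) on the pawl's lever, 45 mm from the pivot. Pawl in: the lever points to the clamp's -x, pin at x = -80, y = +70 mm in the clamp. Flipping it out swings the pin to +y, to x = -72, y = +95 mm. Push it along that arc (2 to 5 N; the jaw may shift 2 mm towards closing).
- pawl (a joint): Pawl angle in rad, 0 = fully in a notch, 0.6 = fully out, clockwise from above. An over-centre spring (2 N at the pin) snaps it to the nearer side of 0.3. Flipped in but reading over 0.03 it rests on a tooth (up to 0.13): it drops to 0 when the jaw is eased towards closing, at most 14 mm; it is fully down for 2.5 mm of jaw travel, then rides up the next tooth.
- pawl_pivot (a point): The pawl's vertical pivot axis, 22 mm above the desk, at x = -35, y = +70 mm of the clamp. Axes as the clamp.
- jaw_back (a point): Point on the sliding jaw's back (+y) face, 28 mm to +x of its middle, 30 mm above the desk, where it meets the stop. Axes as the clamp.
- stop_face (a point): Point on the -y face of the stop: a dark steel block 24 (x) x 30 (y) x 30 mm with a brass screw on top (to 50 mm above the desk), on the base at the +x side of the toothed bar. Its setting along y varies by 14 mm. Axes as the clamp; its y distance from jaw_back is the travel left to open.
- bow_block: Loose stepped wooden block, 55 (x) x 42 (y) x 42 mm, about 80 g, standing on the clamp's base between the two jaws; its top is 54 mm above the desk. Origin at the centre of its underside. Leave it where it is.
- glue: Bystander: yellow glue bottle, 48 mm diameter, 125 mm tall, origin under its centre.
- varnish: Bystander: varnish jar, 52 mm diameter, 70 mm tall, origin under its centre.
- frame: Bystander: flat U-shaped plywood hull frame, 5 mm thick, about 100 x 110 mm, lying on the desk; origin under its middle.

How it is judged:
On the way, in this order (a step that is already met when the one before it is completed fails the run):
1. the pawl is flipped out and stays out (value of joint pawl above 0.5 rad), for 0.2 s.
2. with the pawl out, the jaw is slid back to the stop (within 3 mm) (value of joint pawl above 0.5 rad and y of jaw_back in the frame of stop_face above -0.003 m), for 0.2 s.
3. with the pawl in its notch near the stop, the handle post is tugged (over 6 N) and the jaw stays put (value of joint pawl below 0.04 rad and y of jaw_back in the frame of stop_face above -0.02 m and contact force between the fingers and jaw above 6 N and velocity of joint jaw_slide between -0.004 and 0.004 m/s), for 0.2 s.
At the end, for the whole second after the job is handed in: The pawl lies fully in a notch again (joint under 0.04 rad), the jaw is at rest no more than 20 mm from the stop, and the bow block still stands within 10 mm of where it was (value of joint pawl below 0.04 rad and y of jaw_back in the frame of stop_face above -0.02 m and velocity of joint jaw_slide between -0.003 and 0.003 m/s and distance of bow_block from where it was at the start of the episode below 0.01 m and angle between bow_block's own z axis and vertical below 0.1 rad); the robot touches nothing.
It fails at once if the clamp is forced: the fingers press on it with more than 70 N (contact force between the fingers and clamp above 70 N).
It fails at once if the bow block is shifted by more than 15 mm (distance of bow_block from where it was at the start of the episode above 0.015 m).
It fails at once if a bystander is pushed away by more than 20 mm (distance of any of glue, varnish, frame from where it was at the start of the episode above 0.02 m).
It also fails if it takes over 72 s, if anything falls off the work surface, if the arm or the gripper's body presses on something with over 40 N, if the wrist force passes 120 N, or if a joint passes its speed limit or range.

ROBOT

A 7-joint arm with a two-finger parallel gripper is mounted at the origin on the work surface. World frame = base frame: x ahead of the robot, y to its left, z up, the work surface at z = 0. Lengths are in m, angles in rad, forces in N, time in s.
With the tool pointing down it reaches from about 0.375 to 0.925 m from the base axis. Payload 3.1 kg.
Tool frame: the origin (TCP) lies at the very end of the fingers, on their centre line; the grasp point (between the pads) lies 19 mm behind it; z points along the fingers, y is the line along which they close (so a half turn about z gives the same grasp; the last joint's range is limited). The gripper opens to 85 mm and grips with 20 to 120 N. Pads are 22 mm wide; open, the fingers measure 114 mm over their backs; the gripper's body (76 mm by 85 mm) begins 54 mm behind the grasp point. The pads swing forward as they close: fully open they stand 13 mm farther back than shut.
Start: joints at [-1.245, 0.383, 0.044, 1.598, -0.018, 1.161, -0.05], TCP at [0.267, 0.593, 0.231] pointing down, gripper open.
Joint ranges: [-2.61, 2.61], [-0.41, 2.15], [-1.48, 1.57], [0, 2.5], [-1.57, 4.71], [0.05, 1.97], [-2.85, 2.85]. Speed limits (rad/s): [2.79, 2.79, 3.14, 3.14, 3.14, 3.14, 3.14].

INTERFACE

Orientations are given as a unit quaternion [w, x, y, z].
In Python, from bench import env, vision gives the robot as it stands.
- The arm moves only by the tool drive_tool, never from a script. Its argument "targets" is one flat list of numbers, 6 for each row, row after row: the shift along the tool's x, y, z normalised to -1 to 1, where 1 is 20 mm, then the turn, a rotation vector about the tool's x, y, z normalised to -1 to 1, where 1 is 5 degrees. In form: [dx, dy, dz, wx, wy, wz, dx, dy, dz, wx, wy, wz, ...]. A call has 1 to 20 rows; each row shifts and turns the commanded pose from where the row before left it, along the tool's axes as they then stand; what a row does not reach is not made up. A row lasts 1/8 s, in which the tool goes at most 62.5 mm and 10.7 degrees, less where a joint would pass 70% of its speed; a pose out of reach is approached as far as the arm can. A call with a number of a shift or a turn outside -1 to 1 is refused whole. A call with a gripper value outside its range is refused whole. "claw" is the closure, from -1 (fully open) to 1 (shut), so that 0 is half open, set as the call begins (left out, the last holds). The fingers move at their own pace and stop on an object; the grip force is fixed at half the most. Time passes only in rows, so rows that do not move let the fingers close. It gives the time, the measured TCP pose, the force, the opening and the grip force at its end, in the units of the state.
- env.observe(): the state, without advancing time (a new reading comes with each control period).
- vision.read_camera(name): name is "scene" or "top" or "wrist"; returns the picture (400x640x3 uint8, red, green, blue); there is no depth.
- vision.camera_model(name): a dict with "mtx" (3x3 intrinsics, pixels), "xyz" and "orientation" of the camera in the world; the wrist camera has in their place "tool_from_camera" (4x4, takes a point from camera to tool coordinates, whose origin is the TCP and whose axes are the flange's). Camera axes: x right, y up, looking along -z (the intrinsics and any distortion apply to the point x, -y, -z); pixel columns grow to the right and rows downward; lengths in m; the calibration is good to about 2 mm. A picture is of the moment at which its call begins: read the wrist's pose just before it. camera_model takes no time and is no camera call.
- env.close_job(): hands the job in; it is judged then, once.
Trained networks look in the newest picture that a camera, given by its name, has taken for a name from the list of things; names that differ only in an ending like _2 or _b are one class to them, and where a whole thing is asked for, a point or a joint stands for the part that bears it (a point fixed in the world has none). Each returns a list of dicts, best first, with "p" (0 to 1); they miss things now and then, are a little off and sometimes report something else, mostly with a low value. They report only what shows in the picture. A call takes as long as a camera call.
- vision.trace(camera, query): "region" (400x640 bool, what is visible of it) and "location" ([column, row] in pixels, amid what is visible of it).
- vision.mark_of(camera, query): "location" ([column, row] in pixels: a listed point, or the origin of a listed thing).
The state is a dict: "time": time; "joint_pos": joint angles; "qvel": joint speeds; "joint_efforts": joint torques, N m; "tcp_pos": TCP position; "tcp_rot": TCP orientation; "force": force on the tool from outside, world axes, zero at the start; "moment": the same for the moment, N m; "gripper_width": finger opening in m; "gripper_force": force on a finger pad.
Only numpy, scipy, OpenCV 4.12 (cv2) and the standard library are available. Lean on these libraries where they do the work, as an engineer would, in place of code of your own. Each camera call takes 0.05 s, during which the arm holds its last target. There are 200 camera calls.

## Working session

There is one attempt and no reset: what is moved stays moved. The work goes in short steps, Python scripts to look and compute and a tool call to move; the robot and the scene stay as the last step left them, time stands still between calls to the robot, and variables do not carry over. Pictures are saved under pics/ and viewed, at most 10 in all, crops included, and the job is handed in when it is done.

Besides the shell and the picture viewer there is one more tool, called after "Request:" in YAML: its name, and indented under it one key for each argument. drive_tool: Moves the arm, as the interface text tells. Scaled input: -1 to 1 covers 20 mm each way for a shift and 5 degrees each way for a turn. Its arguments: {"type":"object","properties":{"targets":{"type":"array","items":{"type":"number"}},"claw":{"type":"number"}},"required":["targets"]}

```bash
mkdir -p pics; cat > h.py <<'E'
import numpy as np, cv2
from scipy.spatial.transform import Rotation as R
from bench import env, vision
def rot(q): return R.from_quat([q[1],q[2],q[3],q[0]]).as_matrix()
def cam(n):
    m=vision.camera_model(n)
    if 'xyz' in m: return np.array(m['mtx']),np.array(m['xyz']),rot(m['orientation']),m
    s=env.observe();T=np.array(m['tool_from_camera']);Rt=rot(s['tcp_rot'])
    return np.array(m['mtx']),np.array(s['tcp_pos'])+Rt@T[:3,3],Rt@T[:3,:3],m
def world(n,px,z):
    K,p,Rc,m=cam(n)
    d=m.get('distortion',None)
    u=cv2.undistortPoints(np.array([[px]],float),K,None if d is None else np.array(d,float))[0,0]
    v=Rc@np.array([u[0],-u[1],-1.]); return p+v*(z-p[2])/v[2]
def save(n,f):
    im=vision.read_camera(n); cv2.imwrite('pics/'+f,im[:,:,::-1]); return im
E
python3 - <<'E'
from h import *
s=env.observe(); print({k:np.round(v,3) for k,v in s.items()})
print(vision.camera_model('top').keys())
for c in ['top','scene']:
    save(c,c+'1.png')
    for q,z in [('pawl_pin',.072),('pawl_pivot',.022),('jaw',0),('jaw_back',.03),('stop_face',.03),('clamp',0),('bow_block',.012),('glue',0),('varnish',0),('frame',0)]:
        for r in vision.mark_of(c,q)[:2]: print(c,q,round(r['p'],2),np.round(r['location']),np.round(world(c,r['location'],z),4)[:2])
E
```

```text
{'time': np.float64(0.0), 'joint_pos': array([-1.245,  0.384,  0.044,  1.6  , -0.018,  1.161, -0.05 ]), 'qvel': array([ 0.001, -0.   , -0.001, -0.   , -0.   ,  0.001,  0.001]), 'joint_efforts': array([-0.0000e+00, -4.3347e+01,  1.0250e+00, -2.4951e+01,  1.1000e-02,
        1.1000e-02, -0.0000e+00]), 'tcp_pos': array([0.267, 0.592, 0.23 ]), 'tcp_rot': array([-0.   ,  0.21 ,  0.978, -0.001]), 'force': array([-0.678,  0.74 ,  0.145]), 'moment': array([-0.062, -0.013, -0.054]), 'gripper_force': np.float64(0.0), 'gripper_width': np.float64(0.085)}
dict_keys(['mtx', 'xyz', 'orientation'])
top pawl_pin 0.61 [233. 252.] [0.4975 0.1373]
top pawl_pivot 0.76 [247. 225.] [0.5427 0.1227]
top jaw 0.83 [334. 222.] [ 0.5463 -0.0247]
top stop_face 0.59 [290. 192.] [0.5957 0.0487]
top stop_face 0.45 [334. 225.] [ 0.5407 -0.0244]
top clamp 0.75 [288. 211.] [0.5659 0.0558]
top bow_block 0.65 [365. 231.] [ 0.53   -0.0762]
top bow_block 0.34 [268. 129.] [0.7085 0.0888]
top glue 0.84 [265. 129.] [0.7126 0.0951]
top glue 0.42 [366. 234.] [ 0.526  -0.0799]
top varnish 0.86 [367. 153.] [ 0.6676 -0.0833]
top frame 0.68 [337. 326.] [ 0.3705 -0.0267]
scene pawl_pin 0.81 [412. 226.] [0.4947 0.1402]
scene pawl_pivot 0.82 [384. 247.] [0.5388 0.1181]
scene jaw 0.82 [329. 207.] [ 0.5301 -0.0299]
scene jaw_back 0.57 [320. 213.] [ 0.5692 -0.0194]
scene stop_face 0.52 [340. 235.] [0.5808 0.0421]
scene clamp 0.75 [350. 234.] [0.5504 0.0438]
scene bow_block 0.94 [314. 189.] [ 0.5255 -0.0784]
scene glue 0.7 [304. 300.] [0.714  0.0767]
scene varnish 0.88 [266. 226.] [ 0.6534 -0.0895]
scene frame 0.81 [378. 166.] [ 0.3723 -0.0272]
```

View pics/top1.png

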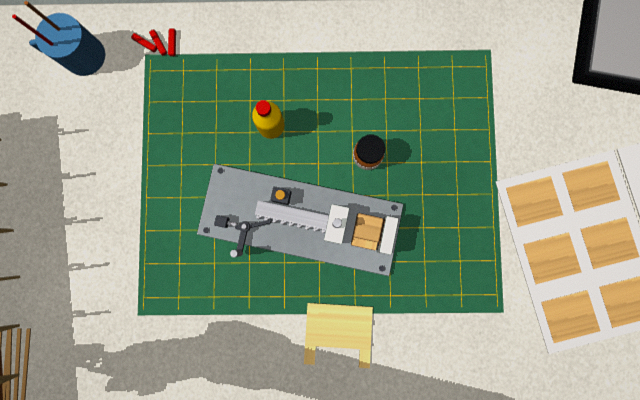

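View pics/scene1.png

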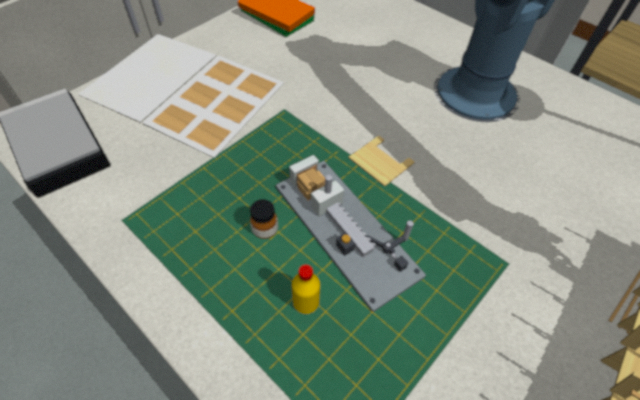

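The top view shows the clamp plate with corners near (213,165), (405,204), (388,275) and (198,233). The pawl pin is at (234,253), the post at (337,223) and the stop at (281,194). The scene view shows nothing crowding the pin or the post. Next I'll fit the clamp pose.

```bash
cat >> h.py <<'E'
def fit(local,wpts):
    a=np.array(local);b=np.array(wpts);A=a-a.mean(0);B=b-b.mean(0)
    th=np.arctan2((A[:,0]*B[:,1]-A[:,1]*B[:,0]).sum(),(A*B).sum())
    M=np.array([[np.cos(th),-np.sin(th)],[np.sin(th),np.cos(th)]])
    t=b.mean(0)-M@a.mean(0); return th,M,t,(a@M.T+t-b)
E
python3 - <<'E'
from h import *
im=cv2.imread('pics/top1.png')
g=cv2.cvtColor(im,cv2.COLOR_BGR2GRAY)
vision.read_camera('top')
reg=max(vision.trace('top','clamp'),key=lambda r:r['p'])['region']
c=cv2.findContours(reg.astype(np.uint8),0,1)[0]; c=max(c,key=cv2.contourArea)
px=np.array([[213,165],[405,204],[388,275],[198,233]],np.float32)
ed=cv2.cornerSubPix(g,px[:,None].copy(),(4,4),(-1,-1),(3,30,.01))[:,0]
print(cv2.minAreaRect(c),ed)
loc=[[.0625,.1675],[.0625,-.1675],[-.0625,-.1675],[-.0625,.1675]]
w=[world('top',p,.012)[:2] for p in ed]
th,M,t,e=fit(loc,w); print(np.degrees(th),t,np.round(e,4))
for n,p in dict(pin=[-.08,.07],pinout=[-.072,.095],piv=[-.035,.07]).items(): print(n,M@p+t)
for q,p,z in [('post',(337,223),.105),('pin',(234,253),.072),('stoptop',(280,194),.05)]:
    W=world('top',p,z)[:2]; print(q,W,M.T@(W-t))
W=world('scene',(409,226),.072)[:2]; print('scene pin',W)
E
```

```text
((298.9443359375, 225.01458740234375), (197.46104431152344, 87.39994812011719), 11.888657569885254) [[213.      165.     ]
 [402.90576 203.94873]
 [388.82568 274.86676]
 [196.3946  233.4919 ]]
-12.423861907589322 [0.55209436 0.03422946] [[ 0.0023  0.0005]
 [ 0.0011 -0.0005]
 [-0.0016 -0.0005]
 [-0.0018  0.0006]]
pin [0.48902768 0.11980162]
pinout [0.5022189  0.14249505]
piv [0.53297391 0.11012023]
post [ 0.54076608 -0.02693088] [ 0.00209517 -0.06216533]
pin [0.49634147 0.13535291] [-0.07620321  0.08676062]
stoptop [0.59139837 0.06447699] [0.0318761  0.03799516]
scene pin [0.50000015 0.13621979]
```

The pin and post only match if the clamp origin sits about 16 mm to +y of the plate's centre. The tool's y should line up with the clamp's y, so I'll turn the tool -11.8° about its z and head for the pin.

Request:
drive_tool:
  targets: [0, 0, 0, 0, 0, -0.79, 0, 0, 0, 0, 0, -0.79, 0, 0, 0, 0, 0, -0.79, -0.8, -0.95, 0.15, 0, 0, 0, -0.8, -0.95, 0.15, 0, 0, 0, -0.8, -0.95, 0.15, 0, 0, 0, -0.8, -0.95, 0.15, 0, 0, 0, -0.8, -0.95, 0.15, 0, 0, 0, -0.8, -0.95, 0.15, 0, 0, 0, -0.8, -0.95, 0.15, 0, 0, 0, -0.8, -0.95, 0.15, 0, 0, 0, -0.8, -0.95, 0.15, 0, 0, 0, -0.8, -0.95, 0.15, 0, 0, 0, -0.8, -0.95, 0.15, 0, 0, 0, -0.8, -0.95, 0.15, 0, 0, 0, -0.8, -0.95, 0.15, 0, 0, 0, -0.8, -0.95, 0.15, 0, 0, 0, -0.8, -0.95, 0.15, 0, 0, 0, -0.8, -0.95, 0.15, 0, 0, 0, -0.8, -0.95, 0.15, 0, 0, 0]
  claw: 0.05

```text
time: 3.7
tcp_pos: [0.4637, 0.2171, 0.1803]
tcp_rot: [0.0, 0.108, 0.994, 0.0]
force: [0.4, -0.1, 0.2]
gripper_width: 0.0404
gripper_force: 0.0
```

```bash
cat >> h.py <<'E'
def rel(w):
    s=env.observe(); return np.round((rot(s['tcp_rot']).T@(np.append(np.array(w)[:2],s['tcp_pos'][2])-s['tcp_pos']))*1000,1)
E
python3 - <<'E'
from h import *
save('wrist','wrist1.png')
s=env.observe(); print(s['time'],s['tcp_pos'],s['gripper_width'],np.round(rot(s['tcp_rot']),3).tolist())
for q,z in [('pawl_pin',.072),('pawl_pivot',.022),('jaw',0),('jaw_back',.03),('stop_face',.03),('clamp',0)]:
    for r in vision.mark_of('wrist',q)[:1]: w=world('wrist',r['location'],z);print(q,round(r['p'],2),np.round(r['location']),np.round(w,4)[:2],rel(w))
E
```

```text
3.75 [0.46541939 0.21261532 0.17989053] 0.04105453005992107 [[-0.975, 0.221, 0.001], [0.221, 0.975, -0.003], [-0.001, -0.002, -1.0]]
pawl_pin 0.89 [231. 250.] [0.495  0.1323] [-47.8 -73.3   0.1]
pawl_pivot 0.89 [242. 265.] [0.5334 0.1222] [-88.7 -76.9  -0. ]
jaw 0.8 [117. 285.] [ 0.5374 -0.0267] [-1.255e+02 -2.231e+02 -2.000e-01]
jaw_back 0.96 [119. 326.] [ 0.5692 -0.0185] [-154.8 -209.5   -0.3]
```

View pics/wrist1.png

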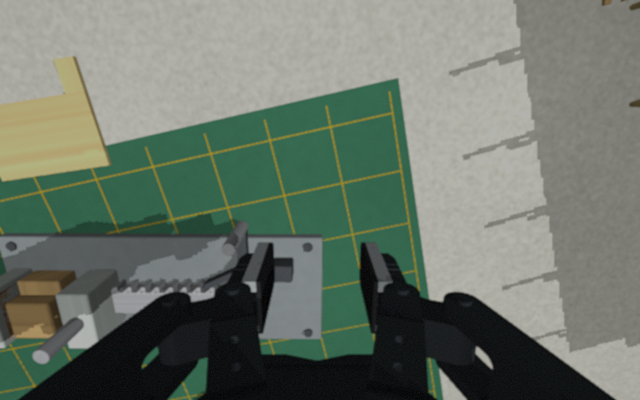

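The wrist view shows the plate edges level, so the tool is aligned with the clamp. The pin's top is at about (239,228), leaning up from its base near (231,252). The post is on the left, with its top at (45,353).

```bash
python3 - <<'E'
from h import *
for n,p,z in [('pintop',(239,229),.072),('pinbase',(231,252),.028),('posttop',(45,353),.105),('postbase',(82,325),.062),('corner',(322,235),.012)]:
    w=world('wrist',p,z); print(n,w[:2],rel(w))
for n,l in [('fingerL',(265,262)),('R',(368,262))]: print(n,rel(world('wrist',l,.18)))
E
```

```text
pintop [0.47723691 0.15035559] [-29.  -65.   -0.1]
pinbase [0.5141078  0.12115097] [-71.2 -85.7  -0.1]
posttop [ 0.53554196 -0.02083472] [-1.224e+02 -2.198e+02 -2.000e-01]
postbase [ 0.54207627 -0.02331669] [-1.293e+02 -2.208e+02 -2.000e-01]
corner [0.52238436 0.21111456] [-60.2   4.   -0. ]
fingerL [ -2.  -26.3  -0. ]
R [-2.  23.1  0. ]
```

```bash
python3 - <<'E'
from h import *
K,p,Rc,m=cam('wrist'); print(p)
def proj(w):
    v=Rc.T@(np.array(w)-p); u=K@np.array([v[0],-v[1],-v[2]]); return np.round(u[:2]/u[2])
print('nadir',proj([p[0],p[1],0]))
for w in [(.495,.1323),(.497,.137)]: print(proj([*w,.072]),proj([*w,.028]))
E
```

```text
[0.39095082 0.23406139 0.32233534]
nadir [316.  99.]
[224. 253.] [236. 232.]
[230. 254.] [242. 233.]
```

Request:
drive_tool:
  targets: [-0.59, -0.87, 0, 0, 0, 0, -0.59, -0.87, 0, 0, 0, 0, -0.59, -0.87, 0, 0, 0, 0, -0.58, -0.87, 0, 0, 0, 0, 0, 0, 0, 0, 0, 0, 0, 0, 0.7, 0, 0, 0, 0, 0, 0.8, 0, 0, 0, 0, 0, 0.8, 0, 0, 0, 0, 0, 0.8, 0, 0, 0, 0, 0, 0.8, 0, 0, 0, 0, 0, 0.8, 0, 0, 0, 0, 0, 0.8, 0, 0, 0, 0, 0, 0.8, 0, 0, 0, 0, 0, 0.5, 0, 0, 0, 0, 0, 0, 0, 0, 0]

```text
time: 5.92
tcp_pos: [0.4936, 0.1402, 0.0433]
tcp_rot: [-0.001, 0.108, 0.994, -0.0]
force: [0.6, -0.8, 0.1]
gripper_width: 0.0407
gripper_force: 0.0
```

```bash
python3 - <<'E'
from h import *
save('wrist','wrist2.png')
s=env.observe(); print(s['time'],s['tcp_pos'],s['force'],s['gripper_width'])
for c in ['wrist','scene']:
    if c=='scene': vision.read_camera(c)
    for r in vision.mark_of(c,'pawl_pin')[:1]: w=world(c,r['location'],.072);print(c,round(r['p'],2),np.round(r['location']),np.round(w,4)[:2],rel(w))
E
```

```text
5.975 [0.49421843 0.14033141 0.04398352] [ 0.0254726  -0.40878145  0.11867894] 0.04061221763263955
```

View pics/wrist2.png

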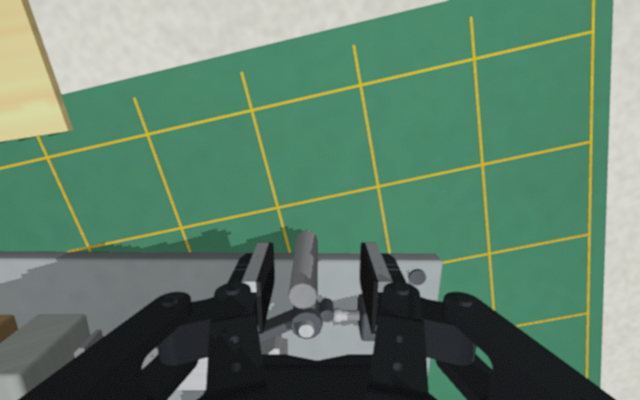

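The pin stands between the pads, with its top at (303,296) and its base near (309,238).

```bash
python3 - <<'E'
from h import *
for p,z in [((303,294),.072),((309,238),.028)]: w=world('wrist',p,z); print(w,rel(w))
E
```

```text
[0.49505176 0.13347234 0.072     ] [-1.6 -7.  -0. ]
[0.49065002 0.13597101 0.028     ] [ 3.2 -5.5 -0. ]
```

Request:
drive_tool:
  targets: [0, 0.3, 0, 0, 0, 0, 0, 0.2, 0, 0, 0, 0, -0.02, 0.15, 0, 0, 0, 0, -0.02, 0.15, 0, 0, 0, 0, -0.04, 0.15, 0, 0, 0, 0, -0.04, 0.15, 0, 0, 0, 0, -0.05, 0.15, 0, 0, 0, 0, -0.05, 0.15, 0, 0, 0, 0, -0.06, 0.1, 0, 0, 0, 0, 0, 0, 0, 0, 0, 0]

```text
time: 7.38
tcp_pos: [0.5065, 0.1688, 0.0444]
tcp_rot: [0.0, 0.108, 0.994, 0.0]
force: [0.5, 1.1, -0.2]
gripper_width: 0.0406
gripper_force: 0.0
```

```bash
python3 - <<'E'
from h import *
save('wrist','wrist3.png')
s=env.observe(); print(s['time'],s['tcp_pos'],s['force'],s['gripper_width'],s['gripper_force'])
for q,z in [('pawl_pin',.072),('pawl_pivot',.022)]:
    for r in vision.mark_of('wrist',q)[:1]: w=world('wrist',r['location'],z);print(q,round(r['p'],2),np.round(r['location']),np.round(w,4)[:2],rel(w))
E
```

```text
7.425 [0.50632489 0.16856636 0.04428571] [ 0.22911942 -0.04650542 -0.29118466] 0.04081539225390965 0.0
pawl_pin 0.64 [291. 298.] [0.5066 0.1562] [ -3.1 -11.9   0. ]
```

View pics/wrist3.png

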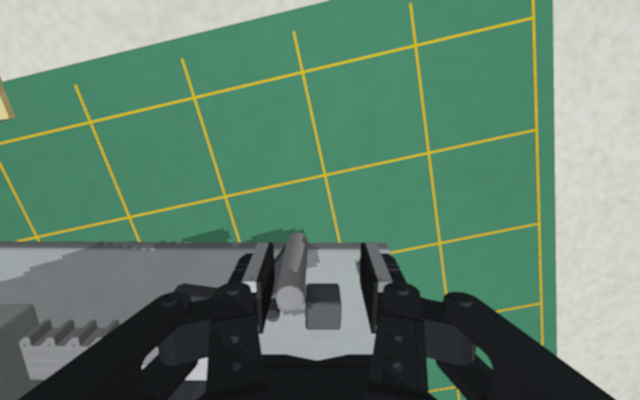

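The pin has moved by about (6, 24) mm in the clamp frame and the force is near zero, so the pawl has snapped out. Now I'll back off and go to the post.

Request:
drive_tool:
  targets: [0, -0.4, 0, 0, 0, 0, 0, 0, -0.8, 0, 0, 0, 0, 0, -0.9, 0, 0, 0, 0, 0, -0.9, 0, 0, 0, 0, 0, -0.9, 0, 0, 0, 0, 0, -0.9, 0, 0, 0, -0.37, -0.87, -0.1, 0, 0, 0, -0.37, -0.87, 0, 0, 0, 0, -0.37, -0.87, 0, 0, 0, 0, -0.37, -0.87, 0, 0, 0, 0, -0.37, -0.87, 0, 0, 0, 0, -0.37, -0.87, 0, 0, 0, 0, -0.37, -0.87, 0, 0, 0, 0, -0.37, -0.87, 0, 0, 0, 0, -0.37, -0.87, 0, 0, 0, 0, -0.37, -0.87, 0, 0, 0, 0, 0, 0, 0, 0, 0, 0]

```text
time: 9.65
tcp_pos: [0.5386, -0.0287, 0.1338]
tcp_rot: [-0.001, 0.111, 0.994, -0.001]
force: [0.1, 0.3, -0.2]
gripper_width: 0.0403
gripper_force: 0.0
```

```bash
python3 - <<'E'
from h import *
save('wrist','wrist4.png')
s=env.observe(); print(s['time'],s['tcp_pos'],s['force'],s['gripper_width'],s['gripper_force'])
for c in ['wrist','scene']:
  if c=='scene': vision.read_camera(c)
  for q,z in [('pawl_pin',.072),('pawl_pivot',.022),('jaw',0),('jaw_back',.03),('stop_face',.03)]:
    for r in vision.mark_of(c,q)[:1]: w=world(c,r['location'],z);print(c,q,round(r['p'],2),np.round(r['location']),np.round(w,4)[:2],rel(w))
E
```

```text
9.7 [ 0.5385874  -0.02686334  0.13377721] [ 0.33202462  0.82233819 -0.2586484 ] 0.04049337962360691 0.0
wrist pawl_pin 0.63 [611. 104.] [0.5078 0.1592] [7.010e+01 1.737e+02 1.000e-01]
wrist pawl_pivot 0.97 [508. 150.] [0.5359 0.1254] [3.50e+01 1.46e+02 1.00e-01]
wrist jaw 0.92 [314. 190.] [ 0.5412 -0.0291] [-3.3 -4.2 -0. ]
wrist stop_face 0.89 [420. 231.] [0.5854 0.0497] [-29.4  82.    0. ]
scene pawl_pin 0.73 [418. 234.] [0.503  0.1587] [7.45e+01 1.71e+02 1.00e-01]
scene pawl_pivot 0.72 [388. 248.] [0.5354 0.1241] [ 35.5 144.3   0. ]
scene jaw 0.83 [325. 207.] [ 0.5372 -0.0358] [ -0.4 -11.4  -0. ]
scene jaw_back 0.65 [320. 215.] [ 0.5742 -0.0167] [-32.4  15.3   0. ]
scene stop_face 0.63 [340. 237.] [0.5835 0.0463] [-27.9  78.9   0. ]
```

View pics/wrist4.png

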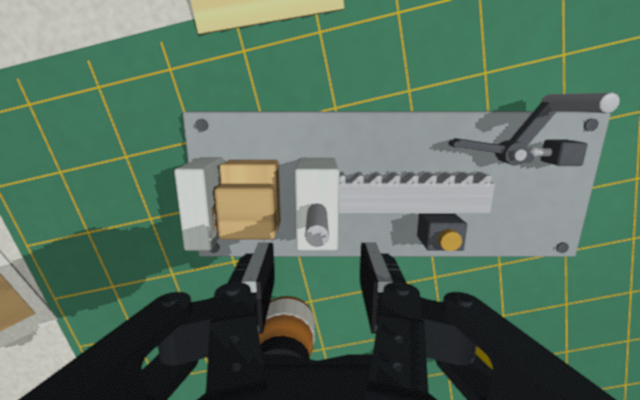

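The wrist view shows the pawl lever swung out: pivot at (518,155), pin at (608,102), nose clear of the teeth. The post's top is at (317,240), between the pads; the stop, with its brass screw, is at (443,235). I'll descend and slide the jaw.

Request:
drive_tool:
  targets: [-0.08, -0.1, 0.5, 0, 0, 0, -0.07, -0.1, 0.7, 0, 0, 0, 0, 0, 0.8, 0, 0, 0, 0, 0, 0.7, 0, 0, 0, 0, 0.2, 0, 0, 0, 0, 0, 0.2, 0, 0, 0, 0, 0, 0.25, 0, 0, 0, 0, 0, 0.25, 0, 0, 0, 0, 0, 0.25, 0, 0, 0, 0, 0, 0.25, 0, 0, 0, 0, 0, 0.25, 0, 0, 0, 0, 0, 0.25, 0, 0, 0, 0, 0, 0.25, 0, 0, 0, 0, 0, 0.25, 0, 0, 0, 0, 0, 0.25, 0, 0, 0, 0, 0, 0.25, 0, 0, 0, 0, 0, 0.2, 0, 0, 0, 0]

```text
time: 12.38
tcp_pos: [0.5549, 0.0313, 0.0803]
tcp_rot: [0.0, 0.108, 0.994, 0.0]
force: [-0.0, -3.1, 2.1]
gripper_width: 0.0405
gripper_force: 1.7
```

```bash
python3 - <<'E'
from h import *
s=env.observe(); print(s['time'],s['tcp_pos'],s['force'],s['gripper_width'],s['gripper_force'])
for c in ['wrist','scene']:
  vision.read_camera(c)
  for q,z in [('pawl_pin',.072),('jaw',0),('jaw_back',.03),('stop_face',.03)]:
    for r in vision.mark_of(c,q)[:1]: w=world(c,r['location'],z);print(c,q,round(r['p'],2),np.round(r['location']),np.round(w,4)[:2],rel(w))
E
```

```text
12.375 [0.55490603 0.03129011 0.08025526] [-0.04223206 -3.12727831  2.10369917] 0.040523548685203005 1.7309601232409477
wrist pawl_pin 0.67 [578.  97.] [0.5068 0.1577] [7.360e+01 1.124e+02 1.000e-01]
wrist jaw 0.57 [296. 206.] [0.5504 0.0168] [  0.4 -15.9  -0. ]
wrist stop_face 0.55 [353. 258.] [0.5829 0.0481] [-25.1  21.7  -0. ]
scene pawl_pin 0.71 [419. 238.] [0.5089 0.1647] [ 72.1 119.7   0.3]
scene jaw 0.65 [340. 224.] [0.5461 0.0133] [  3.5 -20.1  -0. ]
scene jaw_back 0.68 [333. 231.] [0.584  0.0264] [-30.5   1.   -0.1]
scene stop_face 0.64 [342. 234.] [0.5774 0.044 ] [-20.1  16.9  -0. ]
```

Request:
drive_tool:
  targets: [0, 0.15, 0, 0, 0, 0, 0, 0.15, 0, 0, 0, 0, 0, 0.15, 0, 0, 0, 0, 0, 0.15, 0, 0, 0, 0, 0, 0.1, 0, 0, 0, 0, 0, 0.08, 0, 0, 0, 0]

```text
time: 13.62
tcp_pos: [0.5577, 0.0464, 0.08]
tcp_rot: [-0.0, 0.108, 0.994, -0.0]
force: [-1.1, -2.5, 0.0]
gripper_width: 0.0405
gripper_force: 1.6
```

Request:
drive_tool:
  targets: [0, 0.06, 0, 0, 0, 0, 0, 0.06, 0, 0, 0, 0]

```text
time: 13.88
tcp_pos: [0.5581, 0.0486, 0.08]
tcp_rot: [-0.001, 0.108, 0.994, -0.0]
force: [-2.5, -2.4, -0.0]
gripper_width: 0.0408
gripper_force: 1.6
```

Request:
drive_tool:
  targets: [0, 0.06, 0, 0, 0, 0, 0, 0.06, 0, 0, 0, 0]

```text
time: 14.12
tcp_pos: [0.5587, 0.0509, 0.08]
tcp_rot: [-0.0, 0.108, 0.994, -0.0]
force: [-3.9, -3.1, -0.8]
gripper_width: 0.0401
gripper_force: 1.6
```

Request:
drive_tool:
  targets: [0, 0.06, 0, 0, 0, 0, 0, 0.06, 0, 0, 0, 0]

```text
time: 14.38
tcp_pos: [0.5593, 0.0527, 0.0801]
tcp_rot: [-0.0, 0.108, 0.994, -0.0]
force: [-3.2, -5.2, -1.1]
gripper_width: 0.0405
gripper_force: 2.5
```

Request:
drive_tool:
  targets: [0, 0.05, 0, 0, 0, 0, 0, 0, 0, 0, 0, 0]

```text
time: 14.62
tcp_pos: [0.5593, 0.0527, 0.08]
tcp_rot: [-0.001, 0.109, 0.994, -0.001]
force: [-3.3, -5.7, -0.2]
gripper_width: 0.0405
gripper_force: 2.6
```

Request:
drive_tool:
  targets: [0, 0.06, 0, 0, 0, 0, 0, 0, 0, 0, 0, 0]

```text
time: 14.88
tcp_pos: [0.5593, 0.0527, 0.08]
tcp_rot: [-0.001, 0.109, 0.994, -0.002]
force: [-4.5, -6.0, -0.2]
gripper_width: 0.0406
gripper_force: 3.3
```

```bash
python3 - <<'E'
from h import *
save('wrist','wrist5.png')
for q,z in [('pawl_pin',.072),('jaw_back',.03),('stop_face',.03)]:
    for r in vision.mark_of('wrist',q)[:1]: w=world('wrist',r['location'],z);print(q,round(r['p'],2),np.round(r['location']),np.round(w,4)[:2],rel(w))
E
```

```text
pawl_pin 0.75 [527.  99.] [0.5077 0.1566] [72.9 90.2 -0.2]
stop_face 0.74 [320. 260.] [0.5854 0.0472] [-26.7   0.3  -0. ]
```

View pics/wrist5.png

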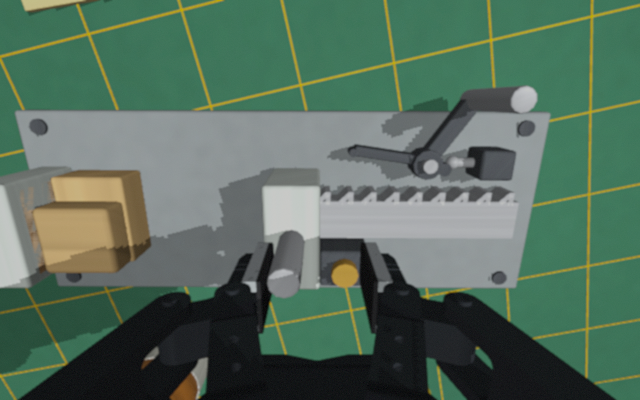

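The jaw rests on the stop: the aluminium block touches the dark stop at (322,255) and the force has risen to 7 N with no motion. The pawl is still out, with the pin at (523,99). Back to the pin.

Request:
drive_tool:
  targets: [0, -0.4, 0, 0, 0, 0, 0, 0, -0.6, 0, 0, 0, 0, 0, -0.9, 0, 0, 0, 0, 0, -0.9, 0, 0, 0, 0.5, 0.7, -0.2, 0, 0, 0, 0.6, 0.8, 0, 0, 0, 0, 0.7, 0.8, 0, 0, 0, 0, 0.7, 0.8, 0, 0, 0, 0, 0.7, 0.8, 0, 0, 0, 0, 0.4, 0.75, 0, 0, 0, 0, 0, 0, 0, 0, 0, 0]

```text
time: 16.45
tcp_pos: [0.5074, 0.1565, 0.1323]
tcp_rot: [-0.0, 0.106, 0.994, 0.0]
force: [0.3, -0.4, 0.5]
gripper_width: 0.0408
gripper_force: 0.0
```

```bash
python3 - <<'E'
from h import *
s=env.observe(); print(s['time'],s['tcp_pos'],s['tcp_rot'],s['force'])
for c in ['wrist','scene']:
  vision.read_camera(c)
  for q,z in [('pawl_pin',.072),('pawl_pivot',.022),('stop_face',.03)]:
    for r in vision.mark_of(c,q)[:1]: w=world(c,r['location'],z);print(c,q,round(r['p'],2),np.round(r['location']),np.round(w,4)[:2],rel(w))
E
```

```text
16.45 [0.50735444 0.15647789 0.13229589] [-1.23354721e-04  1.06060696e-01  9.94359545e-01  4.56434730e-04] [ 0.31593788 -0.35873122  0.50453653]
wrist pawl_pin 0.89 [321. 216.] [0.5089 0.1548] [-0.4  1.3 -0. ]
wrist pawl_pivot 0.79 [285. 231.] [0.5335 0.1192] [-31.8 -27.6   0. ]
scene pawl_pin 0.97 [417. 236.] [0.5075 0.1604] [ 2.6  7.3 -0. ]
scene pawl_pivot 0.67 [387. 248.] [0.5367 0.1234] [-33.9 -22.5   0. ]
scene stop_face 0.84 [344. 235.] [0.5762 0.0478] [-89. -88.   0.]
```

Request:
drive_tool:
  targets: [0.05, 0.1, 0.6, 0, 0, 0, 0, 0, 0.8, 0, 0, 0, 0, 0, 0.8, 0, 0, 0, 0, 0, 0.8, 0, 0, 0, 0, 0, 0.8, 0, 0, 0, 0, 0, 0.6, 0, 0, 0, 0, -0.3, 0, 0, 0, 0, 0, -0.3, 0, 0, 0, 0, 0, -0.2, 0, 0, 0, 0, 0.06, -0.15, 0, 0, 0, 0, 0.06, -0.15, 0, 0, 0, 0, 0.06, -0.15, 0, 0, 0, 0, 0.05, -0.15, 0, 0, 0, 0, 0.04, -0.15, 0, 0, 0, 0, 0.02, -0.1, 0, 0, 0, 0, 0, 0, 0, 0, 0, 0]

```text
time: 18.85
tcp_pos: [0.4948, 0.1244, 0.0443]
tcp_rot: [0.0, 0.109, 0.994, -0.0]
force: [-0.5, -0.4, -0.4]
gripper_width: 0.0403
gripper_force: 0.0
```

```bash
python3 - <<'E'
from h import *
s=env.observe(); print(s['time'],s['tcp_pos'],s['force'])
save('wrist','wrist6.png')
for q,z in [('pawl_pin',.072)]:
    for r in vision.mark_of('wrist',q)[:1]: w=world('wrist',r['location'],z);print(q,round(r['p'],2),np.round(r['location']),np.round(w,4)[:2],rel(w))
E
```

```text
18.85 [0.49484963 0.12441375 0.04425543] [-0.45406848 -0.38183489 -0.44094846]
pawl_pin 0.66 [343. 284.] [0.4934 0.1344] [ 3.4  8.9 -0. ]
```

Request:
drive_tool:
  targets: [0, 0.4, 0, 0, 0, 0, 0, 0, -0.6, 0, 0, 0, 0, 0, -0.9, 0, 0, 0, 0, 0, -0.9, 0, 0, 0, 0, 0, -0.9, 0, 0, 0, 0, 0, -0.9, 0, 0, 0, -0.6, -0.6, -0.2, 0, 0, 0, -0.7, -0.7, 0, 0, 0, 0, -0.7, -0.7, 0, 0, 0, 0, -0.7, -0.7, 0, 0, 0, 0, -0.7, -0.7, 0, 0, 0, 0, -0.5, -0.45, 0, 0, 0, 0, 0, 0, 0, 0, 0, 0]

```text
time: 20.58
tcp_pos: [0.5567, 0.0388, 0.1324]
tcp_rot: [0.0, 0.11, 0.994, -0.0]
force: [-0.8, 1.3, 0.2]
gripper_width: 0.0402
gripper_force: 0.0
```

```bash
python3 - <<'E'
from h import *
s=env.observe(); print(s['time'],s['tcp_pos'],s['force'])
im=save('wrist','wrist7.png'); cv2.imwrite('pics/w7.png',cv2.resize(im[60:320,200:600,::-1],None,fx=2,fy=2,interpolation=2))
for q,z in [('pawl_pin',.072),('pawl_pivot',.022),('jaw',0),('stop_face',.03)]:
    for r in vision.mark_of('wrist',q)[:1]: w=world('wrist',r['location'],z);print(q,round(r['p'],2),np.round(r['location']),np.round(w,4)[:2],rel(w))
E
```

```text
20.575 [0.5566957  0.03880104 0.13237645] [-0.77685875  1.32178722  0.18343952]
pawl_pin 0.89 [458.  85.] [0.4943 0.1376] [80.8 81.   0.1]
pawl_pivot 0.91 [420. 146.] [0.5351 0.1256] [38.  77.7  0.1]
jaw 0.83 [316. 186.] [0.5538 0.0398] [ 1.3 -2.4  0. ]
stop_face 0.96 [334. 230.] [0.585  0.0483] [-27.3  12.5  -0. ]
```

View pics/w7.png

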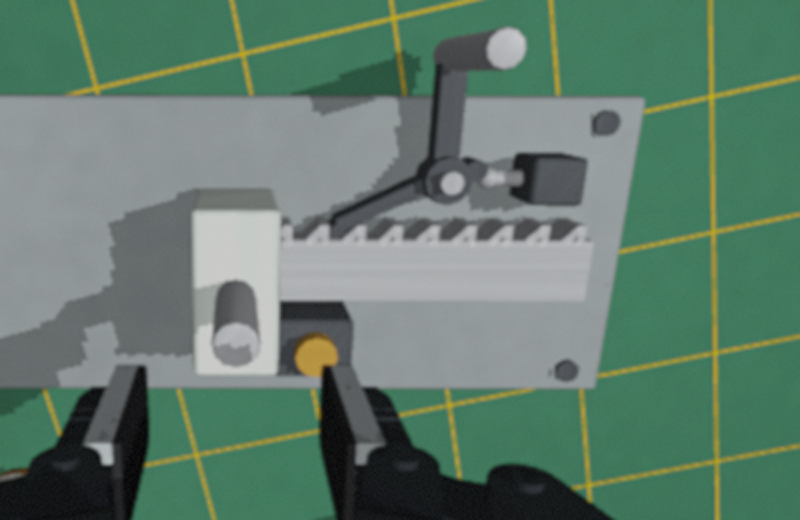

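The close-up shows the pawl flipped in: pin top at crop (507,47), nose at (333,222) near a tooth tip. The jaw is still against the stop. I'll descend onto the post and ease the jaw, tracking the pin.

Request:
drive_tool:
  targets: [0, 0, 0.5, 0, 0, 0, 0, 0, 0.7, 0, 0, 0, 0, 0, 0.7, 0, 0, 0, 0, 0, 0.7, 0, 0, 0, 0, -0.2, 0, 0, 0, 0, 0, -0.2, 0, 0, 0, 0, 0, -0.05, 0, 0, 0, 0, 0, 0, 0, 0, 0, 0]

```text
time: 21.82
tcp_pos: [0.5547, 0.0318, 0.0809]
tcp_rot: [0.001, 0.108, 0.994, 0.0]
force: [-0.2, 0.4, -0.3]
gripper_width: 0.0408
gripper_force: 0.0
```

```bash
cat > t.py <<'E'
from h import *
import sys,os
def track(i):
    s=env.observe(); im=cv2.cvtColor(vision.read_camera('wrist'),cv2.COLOR_RGB2GRAY)
    if i==0:
        L={}
        for q,z,h in [('pawl_pin',.072,9),('pawl_pivot',.022,9)]:
            r=vision.mark_of('wrist',q)[0]; L[q]=(np.round(r['location']).astype(int),z,h)
        np.save('tp.npy',np.array([im,L],dtype=object),allow_pickle=True)
    im0,L=np.load('tp.npy',allow_pickle=True)
    out=[]
    for q,(c,z,h) in L.items():
        t=im0[c[1]-h:c[1]+h+1,c[0]-h:c[0]+h+1]
        y0,x0=c[1]-h-22,c[0]-h-22; y0=max(y0,0)
        m=cv2.matchTemplate(im[y0:c[1]+h+23,x0:c[0]+h+45],t,cv2.TM_CCOEFF_NORMED)
        _,v,_,l=cv2.minMaxLoc(m); sub=[0,0]
        for a in (0,1):
            d=[0,0]; d[1-a]=1
            try:
                lo,hi=m[l[1]-d[0],l[0]-d[1]],m[l[1]+d[0],l[0]+d[1]]; sub[a]=.5*(lo-hi)/(lo-2*v+hi)
            except IndexError: pass
        px=np.array([x0+l[0]+h+sub[0],y0+l[1]+h+sub[1]]); w=world('wrist',px,z); out.append(w)
        print(q,np.round(px,1),round(v,2),np.round(w[:2]*1000,1))
    M=rot(s['tcp_rot']); d=M.T@(out[0]-out[1]); print('t',s['time'],'angle',round(float(np.arctan2(d[1],d[0])),3),'tcp',np.round(s['tcp_pos']*1000,1),'F',np.round(M.T@s['force'],1))
track(int(sys.argv[1]))
E
python3 t.py 0
```

```text
pawl_pin [519.  82.] 1.0 [494.9 133.4]
pawl_pivot [454.  159.1] 1.0 [535.8 121.3]
t 21.825 angle 0.07 tcp [554.7  31.8  80.9] F [0.3 0.4 0.3]
```

Request:
drive_tool:
  targets: [0, -0.1, 0, 0, 0, 0, 0, -0.1, 0, 0, 0, 0, 0, -0.08, 0, 0, 0, 0, 0, -0.06, 0, 0, 0, 0]

```text
time: 22.48
tcp_pos: [0.5529, 0.0264, 0.0803]
tcp_rot: [0.0, 0.108, 0.994, 0.001]
force: [0.5, 3.9, -1.8]
gripper_width: 0.0404
gripper_force: 1.5
```

```bash
python3 t.py 1
```

```text
pawl_pin [532.8  83.1] 0.96 [495.1 133.3]
pawl_pivot [464.  160.2] 0.99 [536.2 121.4]
t 22.475 angle 0.066 tcp [552.9  26.4  80.3] F [0.3 3.9 1.8]
```

Request:
drive_tool:
  targets: [0, -0.06, 0, 0, 0, 0, 0, -0.06, 0, 0, 0, 0]

```text
time: 22.78
tcp_pos: [0.5524, 0.0243, 0.0803]
tcp_rot: [0.0, 0.108, 0.994, 0.001]
force: [1.3, 4.6, -0.9]
gripper_width: 0.0405
gripper_force: 2.4
```

```bash
python3 t.py 1
```

```text
pawl_pin [537.9  83.7] 0.96 [495.3 133.1]
pawl_pivot [467.8 160.1] 0.99 [536.1 121.4]
t 22.775 angle 0.065 tcp [552.4  24.3  80.3] F [-0.3  4.8  0.9]
```

Request:
drive_tool:
  targets: [0, -0.06, 0, 0, 0, 0, 0, -0.06, 0, 0, 0, 0]

```text
time: 23.08
tcp_pos: [0.5518, 0.0215, 0.0803]
tcp_rot: [0.0, 0.108, 0.994, 0.0]
force: [0.6, 4.8, -1.7]
gripper_width: 0.0408
gripper_force: 2.4
```

```bash
python3 t.py 1
```

```text
pawl_pin [549.7  83.7] 0.96 [495.6 134.9]
pawl_pivot [472.9 160.1] 0.99 [536.1 121.2]
t 23.075 angle 0.111 tcp [551.8  21.5  80.3] F [0.5 4.8 1.7]
```

The pin angle stayed flat (0.065, the zero of this measure) for over 2 mm and then rose. So the pawl is fully down in the notch and was starting up the next tooth. Now I'll switch sides and tug back gently.

Request:
drive_tool:
  targets: [0, 0.3, 0, 0, 0, 0, 0, 0.4, 0, 0, 0, 0, 0, 0.35, 0, 0, 0, 0, 0, 0.15, 0, 0, 0, 0, 0, 0.08, 0, 0, 0, 0, 0, 0.06, 0, 0, 0, 0, 0, 0.06, 0, 0, 0, 0]

```text
time: 24.0
tcp_pos: [0.5575, 0.0471, 0.0802]
tcp_rot: [-0.0, 0.108, 0.994, -0.001]
force: [-0.5, -2.4, 0.7]
gripper_width: 0.0407
gripper_force: 1.1
```

Request:
drive_tool:
  targets: [0, 0.06, 0, 0, 0, 0, 0, 0.06, 0, 0, 0, 0]

```text
time: 24.25
tcp_pos: [0.558, 0.0493, 0.0802]
tcp_rot: [-0.0, 0.109, 0.994, -0.001]
force: [-0.8, -2.5, 0.5]
gripper_width: 0.0408
gripper_force: 1.3
```

```bash
python3 t.py 1
```

```text
pawl_pin [522.2 102. ] 0.46 [507.4 151.8]
pawl_pivot [435.9 138. ] 0.74 [524.2 129.3]
t 24.25 angle 0.708 tcp [558.   49.3  80.2] F [ 0.2 -2.6 -0.5]
```

Request:
drive_tool:
  targets: [0, 0.06, 0, 0, 0, 0, 0, 0.06, 0, 0, 0, 0]

```text
time: 24.55
tcp_pos: [0.5586, 0.0522, 0.0802]
tcp_rot: [-0.0, 0.108, 0.994, -0.0]
force: [-0.7, -3.6, 0.8]
gripper_width: 0.0402
gripper_force: 1.6
```

Request:
drive_tool:
  targets: [0, 0.06, 0, 0, 0, 0, 0, 0.06, 0, 0, 0, 0]

```text
time: 24.8
tcp_pos: [0.5587, 0.0528, 0.0801]
tcp_rot: [-0.0, 0.109, 0.994, -0.001]
force: [-2.0, -7.4, 2.4]
gripper_width: 0.0404
gripper_force: 3.6
```

```bash
python3 t.py 0; cp pics/wrist7.png /tmp; python3 - <<'E'
from h import *
im=save('wrist','wrist8.png'); cv2.imwrite('pics/w8.png',cv2.resize(im[60:320,220:620,::-1],None,fx=2,fy=2,interpolation=2))
E
```

```text
pawl_pin [470.1  81.1] 1.0 [494.4 133.2]
pawl_pivot [422. 158.] 1.0 [535.1 122.5]
t 24.8 angle 0.035 tcp [558.7  52.8  80.1] F [ 0.4 -7.6 -2.4]
```

View pics/w8.png

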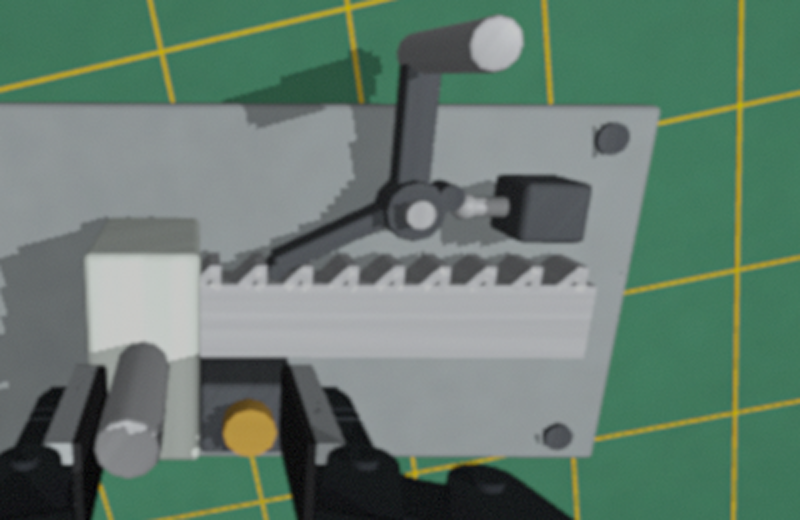

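The jaw is back and the pawl nose at crop (270,265) sits just behind a tooth's steep face. The pin angle at the stop earlier matched the flat part, so the pawl is fully down. Now the tug, about 10 N held.

Request:
drive_tool:
  targets: [0, 0.05, 0, 0, 0, 0, 0, 0.04, 0, 0, 0, 0, 0, 0, 0, 0, 0, 0]

```text
time: 25.38
tcp_pos: [0.5588, 0.0528, 0.0801]
tcp_rot: [-0.001, 0.109, 0.994, -0.002]
force: [-2.0, -7.5, 3.0]
gripper_width: 0.0405
gripper_force: 4.1
```

Request:
drive_tool:
  targets: [0, 0.02, 0, 0, 0, 0, 0, 0, 0, 0, 0, 0, 0, 0, 0, 0, 0, 0, 0, 0, 0, 0, 0, 0]

```text
time: 25.88
tcp_pos: [0.5588, 0.0528, 0.0801]
tcp_rot: [-0.001, 0.11, 0.994, -0.002]
force: [-2.3, -8.5, 2.7]
gripper_width: 0.0407
gripper_force: 4.4
```

Request:
drive_tool:
  targets: [0, 0.08, 0, 0, 0, 0, 0, 0.08, 0, 0, 0, 0, 0, 0.06, 0, 0, 0, 0, 0, 0, 0, 0, 0, 0, 0, 0, 0, 0, 0, 0, 0, 0, 0, 0, 0, 0, 0, 0, 0, 0, 0, 0, 0, 0, 0, 0, 0, 0]

```text
time: 26.88
tcp_pos: [0.5589, 0.0529, 0.08]
tcp_rot: [-0.002, 0.111, 0.994, -0.005]
force: [-2.6, -14.1, 4.8]
gripper_width: 0.0409
gripper_force: 7.0
```

```bash
python3 t.py 1
```

```text
pawl_pin [469.8  80.3] 0.98 [494.4 133.2]
pawl_pivot [422.3 158. ] 1.0 [535.2 122.3]
t 26.875 angle 0.027 tcp [558.9  52.9  80. ] F [ -0.5 -14.4  -4.6]
```

Request:
drive_tool:
  targets: [0, -0.2, 0, 0, 0, 0, 0, -0.3, 0, 0, 0, 0, 0, -0.4, 0, 0, 0, 0, 0, 0, -0.5, 0, 0, 0, 0, 0, -0.8, 0, 0, 0, 0, 0, -0.9, 0, 0, 0, 0, 0, -0.9, 0, 0, 0, 0.5, 0, -0.9, 0, 0, 0, 0.8, 0.8, -0.9, 0, 0, 0, 0.8, 0.8, -0.9, 0, 0, 0, 0.8, 0.8, 0, 0, 0, 0, 0.8, 0.8, 0, 0, 0, 0, 0.8, 0.8, 0, 0, 0, 0, 0, 0, 0, 0, 0, 0]

```text
time: 28.68
tcp_pos: [0.4855, 0.1435, 0.1973]
tcp_rot: [0.0, 0.106, 0.994, 0.001]
force: [-0.1, 0.3, -0.0]
gripper_width: 0.0406
gripper_force: 0.0
```

```bash
python3 - <<'E'
from h import *
s=env.observe(); print(s['time'],s['tcp_pos'],s['force'])
im=save('scene','scene2.png')[:,:,::-1]; a=cv2.imread('pics/scene1.png')
def sh(c,h):
    t=a[c[1]-h:c[1]+h+1,c[0]-h:c[0]+h+1]; r=im[c[1]-h-8:c[1]+h+9,c[0]-h-8:c[0]+h+9]
    m=cv2.matchTemplate(r,t,cv2.TM_CCOEFF_NORMED);_,v,_,l=cv2.minMaxLoc(m)
    x,y=l; f=lambda lo,c,hi:.5*(lo-hi)/(lo-2*c+hi)
    print(c,round(v,2),x-8+f(m[y,x-1],v,m[y,x+1]),y-8+f(m[y-1,x],v,m[y+1,x]))
sh((409,229),6); sh((312,181),12); sh((402,264),6)
for n,w in [('0',(.4955,.1345)),('.13',(.4955+.0013,.1345+.0057))]:
    K,p,Rc,m=cam('scene'); v=Rc.T@(np.array([*w,.06])-p); u=K@[v[0],-v[1],-v[2]]; print(n,u[:2]/u[2])
E
```

```text
28.675 [0.48554214 0.14347176 0.19728381] [-0.10088944  0.25621563 -0.00660217]
(409, 229) 1.0 0.033158567 -0.02416916
(312, 181) 0.45 2.858708 4.3887806
(402, 264) 0.99 0.21574613 -0.12447497
0 [408.45034039 227.46988468]
.13 [410.52984172 229.70350953]
```

The pin is within 0.03 px of its starting position in the scene view, so the pawl is fully in. The arm is clear, so I'll hand in.

```bash
python3 -c "
from bench import env
print(env.close_job())"
```

```text
the job is handed in; nothing more can be done
None
```

The jaw is open against the stop with the pawl fully down in its notch; a firm tug (about 14 N at the end, at least 7 N throughout) didn't move it, the clamp is released, and the job is handed in, with no verdict shown.

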